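# Eggs from the carton into the egg rack

## Task

Move the three brown eggs from the grey paper carton into the three empty wells of the white egg rack, one egg per well, each seated upright in its hole. Set each egg down gently until the rim carries it and do not drop it; leave the pale egg that is already in the rack and the other things on the worktop where they are.

Things in the scene. Friction and masses are not known exactly. Their poses are not given: they have to be found in the camera images.
- egg_1: loose brown hen's egg, 44 mm across at its widest, 57 mm tall, standing point down, about 60 g, in the paper carton at the start. Origin at its lower (pointed) tip, z axis up through the egg
- egg_1_middle (a point): centre of the widest part of egg_1, 33 mm above its lower tip; 19 mm above the deck when the egg is seated (in the carton or in the rack), so about 45 mm above the worktop
- egg_2: loose brown hen's egg, 44 mm across at its widest, 57 mm tall, standing point down, about 60 g, in the paper carton at the start. Origin at its lower (pointed) tip, z axis up through the egg
- egg_2_middle (a point): centre of the widest part of egg_2, 33 mm above its lower tip; 19 mm above the deck when the egg is seated (in the carton or in the rack), so about 45 mm above the worktop
- egg_3: loose brown hen's egg, 44 mm across at its widest, 57 mm tall, standing point down, about 60 g, in the paper carton at the start. Origin at its lower (pointed) tip, z axis up through the egg
- egg_3_middle (a point): centre of the widest part of egg_3, 33 mm above its lower tip; 19 mm above the deck when the egg is seated (in the carton or in the rack), so about 45 mm above the worktop
- rack_egg: cream-white hen's egg of the same size that already stands in one of the four wells of the rack; stays where it is
- well_1: an empty well of the egg rack: round green pad seen through the hole; origin on the well's axis at the height of the worktop. The hole above it is 36 mm across with its rim 26 mm above the worktop; the egg's lower end goes 14 mm into it and the rim carries the egg. It needs no pushing
- well_2: an empty well of the egg rack: round green pad seen through the hole; origin on the well's axis at the height of the worktop. The hole above it is 36 mm across with its rim 26 mm above the worktop; the egg's lower end goes 14 mm into it and the rim carries the egg. It needs no pushing
- well_3: an empty well of the egg rack: round green pad seen through the hole; origin on the well's axis at the height of the worktop. The hole above it is 36 mm across with its rim 26 mm above the worktop; the egg's lower end goes 14 mm into it and the rim carries the egg. It needs no pushing
- egg_rack: white egg rack, fixed, 74 mm (x) by 256 mm (y, plus a 9 mm tab at each end), flat deck 26 mm above the worktop, four wells in a row along its y axis, at y = -90, -30, 30, 90 mm. Origin at the centre of its underside. Eggs in the row leave only 16 mm between them: fingers fit on the sides across the row (along the rack's x axis)
- carton: grey paper egg carton base, fixed, 122 mm (x) by 180 mm (y), deck 26 mm high, two rows of three 36 mm holes at x = -27 and 27, y = -56, 0, 56 mm; 7 mm bumps on the deck at x = 0, y = -28 and 28. Origin at the centre of its underside. The brown eggs stand in the row x = -27, 12 mm apart; the other row is empty. Fingers fit on the sides along its x axis
- cup: white drinking cup, 74 mm wide, 64 mm tall; bystander; origin at the centre of its underside
- timer: white kitchen timer with red dial, 62 mm wide, 44 mm tall; bystander; origin at the centre of its underside
- spice_jar: spice jar with green cap, 46 mm wide, 106 mm tall; bystander; origin at the centre of its underside
- spice_jar_dark: spice jar with dark cap, 44 mm wide, 105 mm tall; bystander; origin at the centre of its underside
- rack_egg_middle (a point): centre of the widest part of rack_egg, 33 mm above its lower tip; 19 mm above the deck when the egg is seated (in the carton or in the rack), so about 45 mm above the worktop
There are look-alikes about, which are no part of the job. Leave any black look-alike of the rack_egg alone.

How it is judged:
By the outcome, as a careful person would: the job done as asked, in the order asked, and still so for the second after the job is handed in, with the robot touching nothing.
It also fails if it takes over 66 s, if anything falls off the work surface, if the arm or the gripper's body presses on something with over 40 N, if the wrist force passes 120 N, or if a joint passes its speed limit or range.

## Robot

A 6-joint arm with a two-finger parallel gripper is mounted at the origin on a cart in front of the work surface, level with it; the furniture and walls round the work are solid. World frame = base frame: x ahead of the robot, y to its left, z up, the work surface at z = 0. Lengths are in mm, angles in rad, forces in N, time in s.
With the tool pointing down it reaches from about 300 to 775 mm from the base axis. Payload 14.6 kg.
Tool frame: the origin (TCP) lies midway between the tips of the shut fingers; the grasp point (between the pads) lies 19 mm behind it; z points along the fingers, y is the line along which they close (so a half turn about z gives the same grasp; the last joint's range is limited). The gripper opens to 94 mm and grips with 3 to 60 N. Pads are 16 mm wide; open, the fingers measure 119 mm over their backs; the gripper's body (75 mm by 177 mm) begins 78 mm behind the grasp point.
Start: joints at [1.062, 0.3, 1.521, -0, 1.321, -0.067], TCP at [235.158, 497.182, 205.446] pointing down, gripper open.
Joint ranges: [-3.03, 3.03], [-0.79, 2.21], [0.23, 2.52], [-1.04, 4.18], [0, 3.07], [-2.55, 2.55]. Speed limits (rad/s): [2.22, 2.22, 2.57, 3.14, 3.14, 3.14].

## Interface

Orientations are given as [roll, pitch, yaw] about the fixed x, y, z axes, in that order (R = Rz(yaw) Ry(pitch) Rx(roll)).
In Python, from cell import manip gives the robot as it stands.
- The arm moves only by the shell command python3 -m creep 'ROWS' [OPENING] [FORCE]. ROWS is text: rows parted by semicolons, each of 6 numbers parted by spaces: the shift along the tool's x, y, z normalised to -1 to 1, where 1 is 4 cm, then the turn, a rotation vector about the tool's x, y, z normalised to -1 to 1, where 1 is pi rad. In form: dx dy dz ax ay az; .... A call has 1 to 20 rows; each row shifts and turns the commanded pose from where the row before left it, along the tool's axes as they then stand; what a row does not reach is not made up. A row lasts 1/8 s, in which the tool goes at most 62.5 mm and 10.7 degrees, less where a joint would pass 70% of its speed; a pose out of reach is approached as far as the arm can. A call with a number of a shift or a turn outside -1 to 1 is refused whole. A call with a gripper value outside its range is refused whole. OPENING is the closure, from 0 (fully open) to 1 (shut), set as the call begins (- or left out, the last holds). The fingers move at their own pace and stop on an object; FORCE is the grip in N (left out, the last holds). Time passes only in rows, so rows that do not move let the fingers close. It gives the time, the measured TCP pose, the force, the opening and the grip force at its end, in the units of the state.
- manip.read_state(): the state, without advancing time (a new reading comes with each control period).
- manip.camera(name): name is "scene" or "top"; returns a dict with "color" (480x640x3 uint8, red, green, blue), "range_z" (480x640 float32, mm along the optical axis (not along the pixel's ray), 0 where there is no reading), "camera_matrix" (3x3 intrinsics, pixels), "T" (4x4, takes a point from camera to world coordinates). Camera axes: x right, y down, z forward; pixel columns grow to the right and rows downward; lengths in mm; the calibration is good to about 2 mm. A picture is of the moment at which its call begins.
- manip.sign_off(): hands the job in; it is judged then, once.
The state is a dict: "clock": time; "joints": joint angles; "qd": joint speeds; "effort": joint torques, N m; "eef_pos": TCP position; "eef_rot": TCP orientation; "wrist_force": force on the tool from outside, world axes, zero at the start; "moment": the same for the moment, N m; "finger_gap": finger opening in mm; "finger_force": force on a finger pad.
Only numpy, scipy, OpenCV 4.12 (cv2) and the standard library are available. Lean on these libraries where they do the work, as an engineer would, in place of code of your own. Each camera call takes 0.05 s, during which the arm holds its last target. There are 200 camera calls.

## Working session

There is one attempt and no reset: what is moved stays moved. The work goes in short steps, Python scripts to look and compute and a shell command to move; the robot and the scene stay as the last step left them, time stands still between calls to the robot, and variables do not carry over. Pictures are saved under pics/ and viewed, at most 10 in all, crops included, and the job is handed in when it is done.

```bash
mkdir -p pics
python3 - <<'E'
from cell import manip
import cv2,numpy as np
for n in("scene","top"):
    c=manip.camera(n);cv2.imwrite(f"pics/{n}0.png",c["color"][:,:,::-1]);np.savez(f"{n}0.npz",**c)
    print(n,c["camera_matrix"].round(1).tolist(),c["T"].round(3).tolist())
print(manip.read_state())
E
```

```text
scene [[480.6, 0.0, 327.9], [0.0, 480.6, 239.6], [0.0, 0.0, 1.0]] [[0.81, -0.452, 0.374, 248.32], [-0.587, -0.604, 0.539, -439.417], [-0.018, -0.656, -0.754, 713.303], [0.0, 0.0, 0.0, 1.0]]
top [[459.9, 0.0, 319.6], [0.0, 459.9, 235.6], [0.0, 0.0, 1.0]] [[0.008, -0.997, 0.076, 488.24], [-1.0, -0.007, 0.007, 43.6], [-0.006, -0.076, -0.997, 1001.717], [0.0, 0.0, 0.0, 1.0]]
{'clock': 0.1, 'joints': array([ 1.06238821e+00,  3.00420895e-01,  1.52146691e+00,  9.63326013e-06,
        1.32072716e+00, -6.65645998e-02]), 'qd': array([ 0.00042499, -0.00261438, -0.00093634,  0.00014914,  0.00029125,
       -0.00043339]), 'effort': array([ 1.45116468e-03, -5.32649839e+01, -3.53285229e+01,  7.09751202e-02,
        2.35537381e-02, -7.11830330e-05]), 'eef_pos': array([235.05836034, 496.99492657, 204.96217497]), 'eef_rot': array([-3.14057323e+00, -7.73098087e-05,  2.69974671e+00]), 'wrist_force': array([ 0.51913754, -0.29176848,  0.24898819]), 'moment': array([0.00153616, 0.01263172, 0.0375138 ]), 'finger_force': 0.0, 'finger_gap': 94.03904900544488}
```

View pics/top0.png

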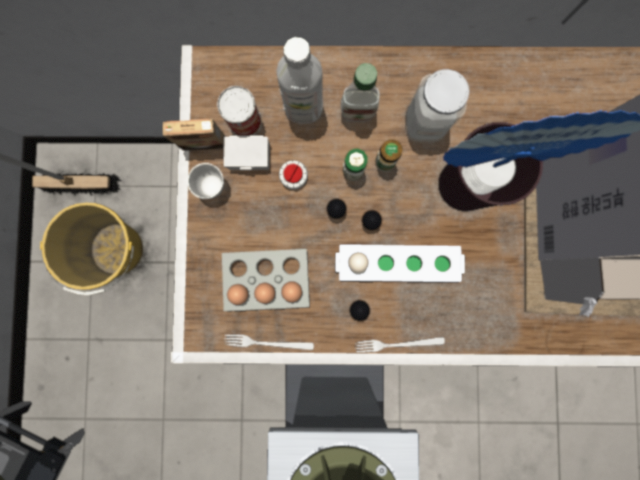

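View pics/scene0.png

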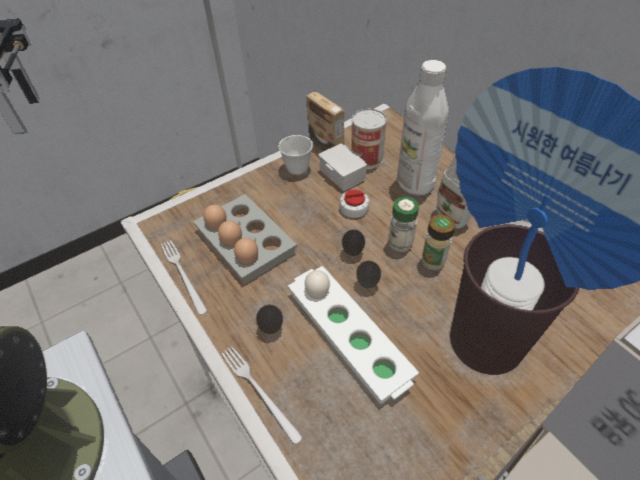

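The top view shows the brown eggs at about (237,294), (264,293) and (291,292). The empty green wells are at (386,263), (414,263) and (443,264), the cream egg is at (358,262), and the black eggs are at (337,209), (372,220) and (359,310).

```bash
cat > h.py <<'E'
import cv2,numpy as np
def ray(c,u,v,z):
    K,T=c["camera_matrix"],c["T"]
    d=T[:3,:3]@np.linalg.solve(K,[u,v,1.]);o=T[:3,3]
    return (o+d*(z-o[2])/d[2])
def blobs(m,amin,amax):
    n,l,s,ce=cv2.connectedComponentsWithStats(m.astype(np.uint8))
    return [(s[i],ce[i],l==i) for i in range(1,n) if amin<s[i][4]<amax]
def world(c):
    K,T=c["camera_matrix"],c["T"];v,u=np.mgrid[:480,:640];Z=c["range_z"]
    P=np.stack([(u-K[0,2])/K[0,0]*Z,(v-K[1,2])/K[1,1]*Z,Z],-1)
    return P@T[:3,:3].T+T[:3,3]
def hsv(c): return cv2.cvtColor(c["color"],cv2.COLOR_RGB2HSV)
E
python3 - <<'E'
from h import *
box={"top":(215,230,475,330),"scene":(190,190,420,410)}
for n in("top","scene"):
    c=dict(np.load(n+"0.npz"));H=hsv(c);W=world(c)
    x0,y0,x1,y1=box[n];R=np.zeros((480,640),bool);R[y0:y1,x0:x1]=1
    g=R&(H[...,0]>50)&(H[...,0]<85)&(H[...,1]>120)
    b=R&(H[...,0]<14)&(H[...,1]>90)&(H[...,2]>120)&(W[...,2]>28)
    cr=R&(H[...,1]<70)&(H[...,2]>120)&(W[...,2]>34)
    for name,m,z in(("green",g,5),("brown",b,45),("cream",cr,45)):
        for s,ce,l in blobs(m,40,1500):
            p=W[l];top=p[p[:,2]>p[:,2].max()-6]
            print(n,name,s.tolist(),ce.round(1),ray(c,*ce,z).round(1),"medz",np.median(p[:,2]).round(1),"top",top.mean(0).round(1),p[:,2].max().round(1))
    w=R&(H[...,1]<40)&(H[...,2]>170)&(abs(W[...,2]-26)<6)
    for s,ce,l in blobs(w,1000,20000):
        (cx,cy),sz,a=cv2.minAreaRect(np.float32([ray(c,u,v,26)[:2] for v,u in np.argwhere(l)]))
        print(n,"rack",cx,cy,sz,a)
    w=R&(abs(W[...,2]-26)<4)&(W[...,1]>100)
    for s,ce,l in blobs(w,1500,20000):
        print(n,"carton",cv2.minAreaRect(np.float32([ray(c,u,v,26)[:2] for v,u in np.argwhere(l)])))
E
```

```text
top green [379, 257, 14, 13, 137] [385.4 262.8] [506.5 -92.4   5. ] medz 3.3 top [ 488.2   43.6 1001.7] 1001.7
top green [408, 257, 13, 13, 134] [413.7 263. ] [ 506.5 -153.6    5. ] medz 3.0 top [ 488.2   43.6 1001.7] 1001.7
top green [436, 257, 13, 13, 137] [442.  263.2] [ 506.5 -214.5    5. ] medz 2.8 top [ 506.8 -214.9    3.6] 7.6
top brown [282, 282, 19, 20, 291] [291.3 291.6] [444.8 107.7  45. ] medz 63.0 top [ 488.2   43.6 1001.7] 1001.7
top brown [228, 285, 19, 19, 289] [237.  293.9] [439. 220.  45.] medz 62.9 top [ 488.2   43.6 1001.7] 1001.7
top brown [255, 284, 19, 19, 290] [264.2 292.8] [441.8 163.7  45. ] medz 62.8 top [ 488.2   43.6 1001.7] 1001.7
top cream [348, 252, 21, 21, 354] [357.8 261.9] [507.2 -29.6  45. ] medz 61.9 top [ 488.2   43.6 1001.7] 1001.7
top rack 506.78857421875 -118.31527709960938 (270.5339050292969, 73.9945068359375) 89.5598373413086
top rack 469.5629577636719 165.21896362304688 (120.93736267089844, 179.8001251220703) 3.3487794399261475
top carton ((468.76141357421875, 176.05368041992188), (122.00052642822266, 158.85743713378906), 3.227335214614868)
[... 189 characters left out ...]
57.5 top [ 248.3 -439.4  713.3] 713.3
scene brown [218, 221, 23, 21, 281] [228.9 231.7] [442.4 165.9  45. ] medz 57.4 top [ 248.3 -439.4  713.3] 713.3
scene brown [234, 239, 23, 21, 301] [245.2 249.6] [445.4 109.1  45. ] medz 57.9 top [442.7 107.5  65.6] 69.4
scene cream [398, 198, 17, 13, 167] [405.9 204.4] [755.9  20.7  45. ] medz 105.7 top [ 248.3 -439.4  713.3] 713.3
scene cream [396, 231, 19, 11, 140] [404.1 235.8] [698.3 -38.5  45. ] medz 46.5 top [695.3 -39.2  57.6] 60.9
scene cream [304, 270, 26, 27, 552] [316.4 283.2] [506.2 -29.8  45. ] medz 58.5 top [ 248.3 -439.4  713.3] 713.3
scene rack 505.9622802734375 -120.86912536621094 (271.8413391113281, 74.39423370361328) 89.6802749633789
```

```bash
cat > go.py <<'E'
import sys,numpy as np
from scipy.spatial.transform import Rotation as R
from cell import manip
s=manip.read_state();r=R.from_euler("xyz",s["eef_rot"])
t=np.array(list(map(float,sys.argv[1:4])));q=R.from_euler("xyz",[np.pi,0,float(sys.argv[4])])
print("units xyz",(r.inv().apply(t-s["eef_pos"])/40).round(3),"turn",((r.inv()*q).as_rotvec()/np.pi).round(4),"shift after turn",(q.inv().apply(t-s["eef_pos"])/40).round(3))
E
python3 -m creep '0 0 0 0 0 .0571;0 0 0 0 0 .0571;0 0 0 0 0 .0571;0 0 0 0 0 .0571;0 0 0 0 0 .0571;0 0 0 0 0 .0571;0 0 0 0 0 0;0 0 0 0 0 0' 0.25 10; python3 go.py 444.8 107.7 120 1.623
```

```text
clock: 1.1
eef_pos: [235.1, 497.1, 205.3]
eef_rot: [-3.141, 0.0, 1.628]
wrist_force: [-0.8, 0.2, -0.3]
finger_gap: 70.0
finger_force: 0.0
units xyz [-10.017   4.681   2.134] turn [-0.0001  0.0001  0.0015] shift after turn [-9.996  4.727  2.132]
```

```bash
python3 -m creep '-.4 .2 0 0 0 .0015;-.8 .38 0 0 0 0;-.8 .38 .1 0 0 0;-.8 .38 .1 0 0 0;-.8 .38 .2 0 0 0;-.8 .38 .2 0 0 0;-.8 .38 .2 0 0 0;-.8 .38 .2 0 0 0;-.8 .38 .2 0 0 0;-.8 .38 .2 0 0 0;-.8 .38 .2 0 0 0;-.8 .38 .2 0 0 0;-.8 .35 .2 0 0 0;-.4 0 .13 0 0 0;0 0 0 0 0 0;0 0 0 0 0 0;0 0 0 0 0 0'; python3 go.py 444.8 107.7 30 1.623
```

```text
clock: 3.22
eef_pos: [444.0, 91.5, 120.6]
eef_rot: [3.141, -0.0, 1.62]
wrist_force: [0.8, 0.6, -0.1]
finger_gap: 70.8
finger_force: 0.0
units xyz [0.403 0.038 2.264] turn [ 0.0002 -0.     -0.0009] shift after turn [0.403 0.041 2.264]
```

```bash
python3 -m creep '.2 .02 0 0 0 -.0009;.2 .02 0 0 0 0;0 0 .3 0 0 0;0 0 .4 0 0 0;0 0 .4 0 0 0;0 0 0 0 0 0;0 0 0 0 0 0'; python3 go.py 444.8 107.7 30 1.623
python3 - <<'E'
from cell import manip
import cv2,numpy as np
a=manip.camera("scene")["color"][150:330,130:370];b=manip.camera("top")["color"][220:400,200:440]
cv2.imwrite("pics/a1.png",cv2.resize(np.hstack([a,b])[:,:,::-1],(800,300),interpolation=cv2.INTER_CUBIC))
E
```

```text
clock: 4.1
eef_pos: [445.1, 106.9, 76.4]
eef_rot: [3.141, -0.0, 1.622]
wrist_force: [-0.4, -0.9, 0.4]
finger_gap: 70.5
finger_force: 0.0
units xyz [ 0.021 -0.006  1.161] turn [ 0.     -0.     -0.0004] shift after turn [ 0.021 -0.006  1.161]
```

View pics/a1.png

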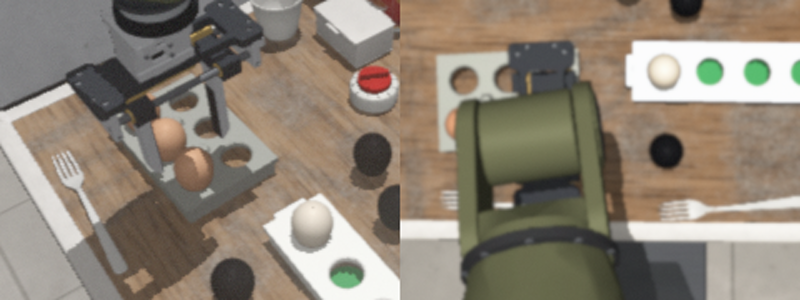

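The crop shows the fingers straddling the egg nearest the rack at crop (195,170), with the tips at (152,170) and (222,135). That matches the projection, so I'll go down and grip.

```bash
python3 -m creep '.02 0 .3 0 0 0;0 0 .3 0 0 0;0 0 .3 0 0 0;0 0 .26 0 0 0;0 0 0 0 0 0;0 0 0 0 0 0;0 0 0 0 0 0'; python3 -m creep '0 0 0 0 0 0;0 0 0 0 0 0;0 0 0 0 0 0;0 0 0 0 0 0;0 0 0 0 0 0;0 0 0 0 0 0;0 0 0 0 0 0' 0.6 10
```

```text
clock: 5.08
eef_pos: [445.2, 107.7, 30.2]
eef_rot: [3.141, -0.0, 1.622]
wrist_force: [0.3, 0.5, -0.4]
finger_gap: 70.5
finger_force: 0.0
clock: 5.95
eef_pos: [445.6, 107.7, 30.2]
eef_rot: [3.14, -0.0, 1.622]
wrist_force: [5.2, 0.3, 3.1]
finger_gap: 43.2
finger_force: 10.0
```

```bash
python3 -m creep '0 0 -.2 0 0 0;0 0 -.4 0 0 0;0 0 -.5 0 0 0;0 0 -.5 0 0 0;0 0 -.5 0 0 0;0 0 -.3 0 0 0;0 0 0 0 0 .0083;0 0 0 0 0 .0083;0 0 0 0 0 0'; python3 go.py 506.3 -209.3 120 1.571
```

```text
clock: 7.08
eef_pos: [444.6, 107.6, 125.1]
eef_rot: [-3.14, 0.0, 1.569]
wrist_force: [-0.1, -0.4, -1.3]
finger_gap: 43.5
finger_force: 10.0
units xyz [-7.919  1.559  0.128] turn [-0.0004  0.0001 -0.0007] shift after turn [-7.922  1.542  0.129]
```

```bash
python3 -m creep '-.2 .05 0 0 0 -.0007;-.4 .09 0 0 0 0;-.6 .12 0 0 0 0;-.7 .14 0 0 0 0;-.7 .14 0 0 0 0;-.7 .14 0 0 0 0;-.7 .14 0 0 0 0;-.7 .14 0 0 0 0;-.7 .14 0 0 0 0;-.7 .14 0 0 0 0;-.7 .14 0 0 0 0;-.5 .1 0 0 0 0;-.3 .06 .13 0 0 0;-.32 0 0 0 0 0;0 0 0 0 0 0;0 0 0 0 0 0;0 0 0 0 0 0'; python3 go.py 506.3 -209.3 120 1.571
```

```text
clock: 9.2
eef_pos: [506.9, -208.7, 120.8]
eef_rot: [3.141, 0.0, 1.572]
wrist_force: [0.0, 0.3, -1.0]
finger_gap: 43.5
finger_force: 10.0
units xyz [-0.016 -0.014  0.02 ] turn [0.0001 0.     0.0004] shift after turn [-0.016 -0.014  0.02 ]
```

```bash
python3 -m creep '-.016 -.01 .3 0 0 0;0 0 .4 0 0 0;0 0 .4 0 0 0;0 0 .4 0 0 0;0 0 .3 0 0 0;0 0 .1 0 0 0;0 0 0 0 0 0;0 0 0 0 0 0;0 0 0 0 0 0'
python3 - <<'E'
from cell import manip
from h import *
s=manip.read_state();z=s["eef_pos"][2]+14.8
c=manip.camera("scene");H=hsv(c);b=(H[...,0]<14)&(H[...,1]>90)&(H[...,2]>90);b[:330]=0;b[:,:310]=0;b[400:]=0;b[:,430:]=0
for st,ce,l in blobs(b,60,2000): print(st,ray(c,*ce,z),z,s["eef_pos"])
cv2.imwrite("pics/a2.png",cv2.resize(c["color"][260:410,260:460,::-1],(800,600)))
E
```

```text
clock: 10.32
eef_pos: [506.6, -209.9, 45.1]
eef_rot: [3.141, 0.0, 1.572]
wrist_force: [-0.1, 0.3, -0.9]
finger_gap: 43.3
finger_force: 10.0
[380 349  20  24 223] [ 504.14646914 -221.9775287    59.87124936] 59.8712493605227 [ 506.56819845 -209.85454193   45.07124936]
```

View pics/a2.png

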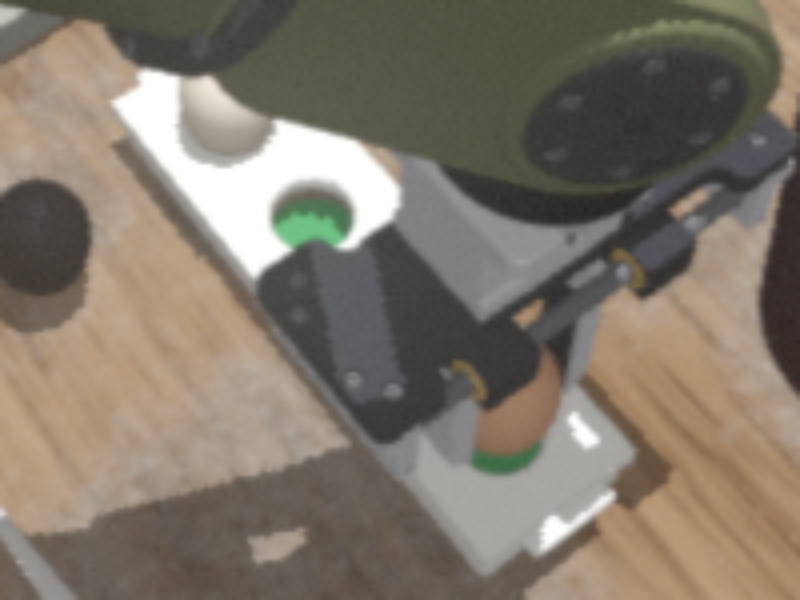

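The egg hangs over the green well at crop (505,455), centred in the hole but partly hidden by the gripper. I'll lower it slowly.

```bash
python3 -m creep '0 .0 .1 0 0 0;0 0 .1 0 0 0;0 0 .08 0 0 0;0 0 .04 0 0 0;0 0 0 0 0 0;0 0 0 0 0 0;0 0 0 0 0 0'; python3 -m creep '0 0 .025 0 0 0;0 0 .02 0 0 0;0 0 .0 0 0 0;0 0 0 0 0 0'
```

```text
clock: 11.25
eef_pos: [506.4, -209.8, 32.0]
eef_rot: [3.141, 0.0, 1.572]
wrist_force: [-0.4, 0.1, -0.7]
finger_gap: 43.6
finger_force: 10.0
clock: 11.75
eef_pos: [506.5, -209.9, 30.2]
eef_rot: [3.141, 0.0, 1.572]
wrist_force: [1.6, -1.6, 0.7]
finger_gap: 43.4
finger_force: 10.0
```

```bash
python3 -m creep '-.01 .01 .01 0 0 0;0 0 0 0 0 0' - 3; python3 -m creep '0 0 0 0 0 0;0 0 0 0 0 0;0 0 0 0 0 0' 0.42; python3 -m creep '0 0 -.1 0 0 0;0 0 -.3 0 0 0;0 0 -.5 0 0 0;0 0 -.6 0 0 0;0 0 -.6 0 0 0;0 0 -.2 0 0 0;0 0 0 0 0 0;0 0 0 0 0 0' 0.3;python3 go.py 441.8 163.7 120 1.623
python3 - <<'E'
from cell import manip
from h import *
c=manip.camera("scene")
cv2.imwrite("pics/a3.png",cv2.resize(c["color"][230:410,260:460,::-1],(600,540)))
E
```

```text
clock: 12.0
eef_pos: [506.7, -210.2, 29.7]
eef_rot: [-3.141, -0.0, 1.572]
wrist_force: [-2.7, 0.4, 4.3]
finger_gap: 43.7
finger_force: 3.0
clock: 12.38
eef_pos: [506.7, -210.1, 29.5]
eef_rot: [-3.141, -0.0, 1.572]
wrist_force: [0.3, 0.6, -1.2]
finger_gap: 54.4
finger_force: 0.0
clock: 13.38
eef_pos: [506.4, -210.0, 120.8]
eef_rot: [-3.14, -0.001, 1.572]
wrist_force: [-0.3, -0.9, 0.9]
finger_gap: 66.0
finger_force: 0.0
units xyz [ 9.343 -1.608  0.027] turn [-0.0004 -0.0002 -0.0163] shift after turn [ 9.414 -1.126  0.02 ]
```

View pics/a3.png

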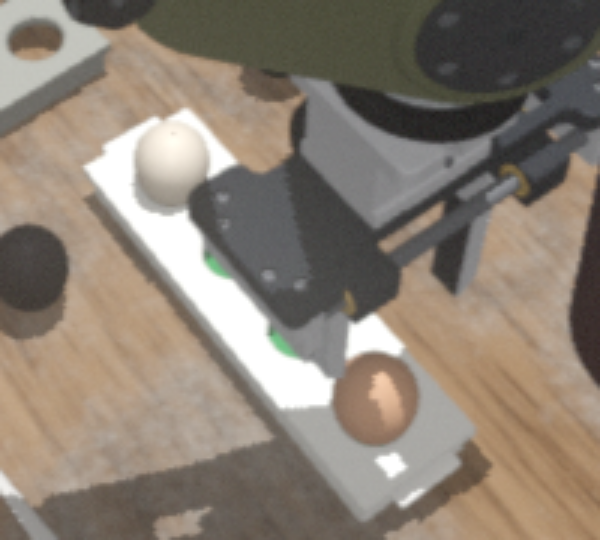

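The first egg stands upright in the end well at crop (375,398). Next is the middle carton egg.

```bash
python3 -m creep '0 0 0 0 0 -.0163;.3 -.05 0 0 0 0;.6 -.08 0 0 0 0;.75 -.09 0 0 0 0;.75 -.09 0 0 0 0;.75 -.09 0 0 0 0;.75 -.09 0 0 0 0;.75 -.09 0 0 0 0;.75 -.09 0 0 0 0;.75 -.09 0 0 0 0;.75 -.09 0 0 0 0;.75 -.09 0 0 0 0;.75 -.09 0 0 0 0;.6 -.08 0 0 0 0;.41 -.02 0 0 0 0;0 0 0 0 0 0;0 0 0 0 0 0;0 0 0 0 0 0'; python3 go.py 442 163.7 30 1.623
```

```text
clock: 15.68
eef_pos: [442.2, 162.8, 121.6]
eef_rot: [-3.142, 0.0, 1.622]
wrist_force: [0.1, 0.1, 0.5]
finger_gap: 65.8
finger_force: 0.0
units xyz [ 0.024 -0.003  2.29 ] turn [-0.      0.     -0.0004] shift after turn [ 0.023 -0.003  2.29 ]
```

```bash
python3 -m creep '.023 0 .2 0 0 0;0 0 .4 0 0 0;0 0 .5 0 0 0;0 0 .5 0 0 0;0 0 .4 0 0 0;0 0 .28 0 0 0;0 0 0 0 0 0;0 0 0 0 0 0'; python3 -m creep '0 0 0 0 0 0;0 0 0 0 0 0;0 0 0 0 0 0;0 0 0 0 0 0;0 0 0 0 0 0;0 0 0 0 0 0' 0.6 10
```

```text
clock: 16.68
eef_pos: [442.3, 164.4, 30.9]
eef_rot: [3.141, -0.0, 1.623]
wrist_force: [0.5, -0.6, -0.6]
finger_gap: 65.7
finger_force: 0.0
clock: 17.42
eef_pos: [442.6, 164.4, 30.8]
eef_rot: [3.14, -0.0, 1.623]
wrist_force: [6.3, -0.3, 4.1]
finger_gap: 43.4
finger_force: 10.0
```

```bash
python3 -m creep '0 0 -.2 0 0 0;0 0 -.4 0 0 0;0 0 -.5 0 0 0;0 0 -.5 0 0 0;0 0 -.5 0 0 0;0 0 -.2 0 0 0;0 0 0 0 0 .0083;0 0 0 0 0 .0083;0 0 0 0 0 0'; python3 go.py 506.5 -150 120 1.571
```

```text
clock: 18.55
eef_pos: [441.7, 164.2, 121.8]
eef_rot: [-3.14, 0.0, 1.57]
wrist_force: [-0.5, -0.7, -1.0]
finger_gap: 43.1
finger_force: 10.0
units xyz [-7.855  1.626  0.047] turn [-0.0004  0.0001 -0.0003] shift after turn [-7.856  1.619  0.046]
```

```bash
python3 -m creep '-.2 .05 0 0 0 0;-.4 .09 0 0 0 0;-.6 .12 0 0 0 0;-.7 .14 0 0 0 0;-.7 .14 0 0 0 0;-.7 .14 0 0 0 0;-.7 .14 0 0 0 0;-.7 .14 0 0 0 0;-.7 .14 0 0 0 0;-.7 .14 0 0 0 0;-.7 .14 0 0 0 0;-.5 .1 0 0 0 0;-.3 .06 .05 0 0 0;-.25 .08 0 0 0 0;0 0 0 0 0 0;0 0 0 0 0 0;0 0 0 0 0 0'; python3 go.py 506.5 -150 32.5 1.571
```

```text
clock: 20.68
eef_pos: [506.8, -149.2, 120.5]
eef_rot: [3.141, 0.0, 1.571]
wrist_force: [0.1, 0.2, -0.0]
finger_gap: 43.4
finger_force: 10.0
units xyz [-0.019 -0.008  2.201] turn [0.     0.     0.0001] shift after turn [-0.019 -0.008  2.201]
```

```bash
python3 -m creep '-.019 -.01 .3 0 0 0;0 0 .4 0 0 0;0 0 .4 0 0 0;0 0 .4 0 0 0;0 0 .3 0 0 0;0 0 .15 0 0 0;0 0 .1 0 0 0;0 0 .1 0 0 0;0 0 .05 0 0 0;0 0 0 0 0 0;0 0 0 0 0 0;0 0 0 0 0 0'; python3 -m creep '0 0 .02 0 0 0;0 0 .015 0 0 0;0 0 .0 0 0 0;0 0 0 0 0 0'
```

```text
clock: 22.18
eef_pos: [506.5, -150.5, 32.6]
eef_rot: [3.141, 0.0, 1.571]
wrist_force: [0.7, 1.1, 1.5]
finger_gap: 43.5
finger_force: 10.0
clock: 22.68
eef_pos: [506.7, -150.1, 31.5]
eef_rot: [3.141, -0.0, 1.571]
wrist_force: [0.2, 6.8, 7.5]
finger_gap: 43.8
finger_force: 10.0
```

The +y force means the egg sits slightly too far toward −y, so I'll ease it toward +y.

```bash
python3 -m creep '.015 0 0 0 0 0;.01 0 0 0 0 0;0 0 0 0 0 0' - 6; python3 -m creep '0 0 .015 0 0 0;0 0 0 0 0 0;0 0 0 0 0 0' - 4
```

```text
clock: 23.05
eef_pos: [506.6, -149.6, 31.1]
eef_rot: [3.141, 0.0, 1.571]
wrist_force: [1.6, 0.2, 2.5]
finger_gap: 43.8
finger_force: 6.0
clock: 23.42
eef_pos: [506.6, -149.5, 30.6]
eef_rot: [3.141, 0.0, 1.571]
wrist_force: [3.7, 1.6, 4.6]
finger_gap: 43.6
finger_force: 4.0
```

```bash
python3 -m creep '0 0 0 0 0 0;0 0 0 0 0 0;0 0 0 0 0 0' 0.42 3; python3 -m creep '0 0 -.1 0 0 0;0 0 -.3 0 0 0;0 0 -.5 0 0 0;0 0 -.6 0 0 0;0 0 -.6 0 0 0;0 0 -.2 0 0 0;0 0 0 0 0 0;0 0 0 0 0 0' 0.3;python3 go.py 439.2 220 120 1.623
python3 - <<'E'
from cell import manip
from h import *
c=manip.camera("scene")
cv2.imwrite("pics/a4.png",cv2.resize(c["color"][230:410,260:460,::-1],(600,540)))
E
```

```text
clock: 23.8
eef_pos: [506.1, -149.5, 30.2]
eef_rot: [-3.141, -0.0, 1.571]
wrist_force: [0.0, -0.5, 0.1]
finger_gap: 54.3
finger_force: 0.0
clock: 24.8
eef_pos: [506.0, -149.3, 121.6]
eef_rot: [-3.14, -0.0, 1.571]
wrist_force: [0.2, 0.1, 0.1]
finger_gap: 65.7
finger_force: 0.0
units xyz [ 9.233 -1.671  0.047] turn [-0.0004 -0.0001 -0.0166] shift after turn [ 9.308 -1.186  0.041]
```

View pics/a4.png

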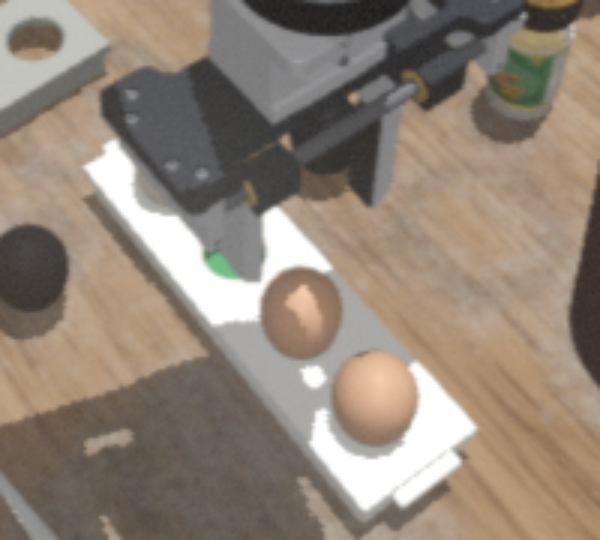

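Two eggs now stand upright, at crop (302,312) and (375,398). Next is the third.

```bash
python3 -m creep '0 0 0 0 0 -.0166;.3 -.05 0 0 0 0;.6 -.08 0 0 0 0;.75 -.1 0 0 0 0;.75 -.1 0 0 0 0;.75 -.1 0 0 0 0;.75 -.1 0 0 0 0;.75 -.1 0 0 0 0;.75 -.1 0 0 0 0;.75 -.1 0 0 0 0;.75 -.1 0 0 0 0;.75 -.1 0 0 0 0;.75 -.05 0 0 0 0;.55 0 0 0 0 0;.36 0 0 0 0 0;0 0 0 0 0 0;0 0 0 0 0 0;0 0 0 0 0 0'; python3 go.py 439.3 220 30 1.623
```

```text
clock: 27.1
eef_pos: [444.0, 219.6, 122.5]
eef_rot: [-3.142, 0.0, 1.622]
wrist_force: [0.9, 0.5, -1.2]
finger_gap: 65.7
finger_force: 0.0
units xyz [ 0.016 -0.116  2.311] turn [-0.      0.     -0.0003] shift after turn [ 0.016 -0.116  2.311]
```

```bash
python3 -m creep '.01 -.116 .2 0 0 0;0 0 .4 0 0 0;0 0 .5 0 0 0;0 0 .5 0 0 0;0 0 .4 0 0 0;0 0 .3 0 0 0;0 0 0 0 0 0;0 0 0 0 0 0'; python3 -m creep '0 0 0 0 0 0;0 0 0 0 0 0;0 0 0 0 0 0;0 0 0 0 0 0;0 0 0 0 0 0;0 0 0 0 0 0' 0.6 10
```

```text
clock: 28.1
eef_pos: [439.5, 220.5, 30.9]
eef_rot: [3.141, -0.0, 1.623]
wrist_force: [0.1, -0.7, -0.4]
finger_gap: 65.5
finger_force: 0.0
clock: 28.85
eef_pos: [439.7, 220.5, 30.8]
eef_rot: [3.14, -0.0, 1.623]
wrist_force: [3.8, 0.0, 3.6]
finger_gap: 43.3
finger_force: 10.0
```

```bash
python3 -m creep '0 0 -.2 0 0 0;0 0 -.4 0 0 0;0 0 -.5 0 0 0;0 0 -.5 0 0 0;0 0 -.5 0 0 0;0 0 -.2 0 0 0;0 0 0 0 0 .0083;0 0 0 0 0 .0083;0 0 0 0 0 0'; python3 go.py 506.4 -89.6 120 1.571
```

```text
clock: 29.98
eef_pos: [438.9, 220.2, 121.8]
eef_rot: [-3.14, 0.0, 1.57]
wrist_force: [-0.2, -0.5, -0.7]
finger_gap: 43.5
finger_force: 10.0
units xyz [-7.744  1.693  0.048] turn [-0.0004  0.0002 -0.0003] shift after turn [-7.745  1.686  0.046]
```

```bash
python3 -m creep '-.2 .05 0 0 0 0;-.4 .09 0 0 0 0;-.6 .12 0 0 0 0;-.7 .15 0 0 0 0;-.7 .15 0 0 0 0;-.7 .15 0 0 0 0;-.7 .15 0 0 0 0;-.7 .15 0 0 0 0;-.7 .15 0 0 0 0;-.7 .15 0 0 0 0;-.7 .15 0 0 0 0;-.5 .1 0 0 0 0;-.3 .06 .05 0 0 0;-.14 .06 0 0 0 0;0 0 0 0 0 0;0 0 0 0 0 0;0 0 0 0 0 0'; python3 go.py 506.4 -89.6 32.5 1.571
```

```text
clock: 32.1
eef_pos: [506.4, -88.8, 120.5]
eef_rot: [3.142, -0.0, 1.571]
wrist_force: [-0.2, 1.0, -0.5]
finger_gap: 43.5
finger_force: 10.0
units xyz [-1.9e-02  1.0e-03  2.2e+00] turn [ 0.     -0.      0.0001] shift after turn [-1.9e-02  1.0e-03  2.2e+00]
```

```bash
python3 -m creep '-.01 0 .3 0 0 0;0 0 .4 0 0 0;0 0 .4 0 0 0;0 0 .4 0 0 0;0 0 .3 0 0 0;0 0 .15 0 0 0;0 0 .1 0 0 0;0 0 .1 0 0 0;0 0 .05 0 0 0;0 0 0 0 0 0;0 0 0 0 0 0;0 0 0 0 0 0'; python3 -m creep '0 0 .015 0 0 0;0 0 .01 0 0 0;0 0 .0 0 0 0;0 0 0 0 0 0' - 6
```

```text
clock: 33.6
eef_pos: [506.5, -89.7, 32.6]
eef_rot: [3.141, 0.0, 1.571]
wrist_force: [1.0, 0.6, -0.6]
finger_gap: 43.4
finger_force: 10.0
clock: 34.1
eef_pos: [506.7, -89.7, 31.6]
eef_rot: [3.141, 0.0, 1.571]
wrist_force: [2.8, 1.2, 2.7]
finger_gap: 43.5
finger_force: 6.0
```

```bash
python3 -m creep '.005 .01 .015 0 0 0;0 0 .01 0 0 0;0 0 0 0 0 0;0 0 0 0 0 0' - 4
```

```text
clock: 34.6
eef_pos: [507.0, -89.5, 30.6]
eef_rot: [3.141, 0.0, 1.571]
wrist_force: [3.9, 2.2, 3.9]
finger_gap: 43.3
finger_force: 4.0
```

Seated. Next I'll release, retreat up and swing clear, then take a final look.

```bash
python3 -m creep '0 0 0 0 0 0;0 0 0 0 0 0;0 0 0 0 0 0' 0.42 3; python3 -m creep '0 0 -.1 0 0 0;0 0 -.3 0 0 0;0 0 -.5 0 0 0;0 0 -.6 0 0 0;0 0 -.6 0 0 0;0 0 -.6 0 0 0;.5 0 -.5 0 0 0;.7 0 0 0 0 0;.8 0 0 0 0 0;.8 0 0 0 0 0;.8 0 0 0 0 0;.8 0 0 0 0 0;.8 0 0 0 0 0;.8 0 0 0 0 0;.8 0 0 0 0 0;.6 0 0 0 0 0;.3 0 0 0 0 0;0 0 0 0 0 0;0 0 0 0 0 0' 0.3
python3 - <<'E'
from cell import manip
from h import *
a=manip.camera("top");c=manip.camera("scene");H=hsv(a);W=world(a)
b=(H[...,0]<14)&(H[...,1]>90)&(H[...,2]>110)&(W[...,2]>28);b[:240]=0;b[330:]=0;b[:,:215]=0;b[:,470:]=0
for s,ce,l in blobs(b,100,900): print(ce.round(1),ray(a,*ce,45).round(1),np.median(W[l][:,2]).round(1))
cv2.imwrite("pics/a5.png",np.hstack([c["color"][130:430,180:480],a["color"][130:430,210:510]])[:,:,::-1])
E
```

```text
clock: 34.98
eef_pos: [506.4, -89.5, 30.1]
eef_rot: [-3.141, -0.0, 1.571]
wrist_force: [-0.3, 0.5, -0.1]
finger_gap: 54.5
finger_force: 0.0
clock: 37.35
eef_pos: [506.9, 217.8, 158.6]
eef_rot: [-3.142, 0.0, 1.57]
wrist_force: [0.2, -0.0, 0.3]
finger_gap: 65.8
finger_force: 0.0
[386.6 262.7] [506.  -89.4  45. ] 63.1
[415.2 263.2] [ 505.4 -148.8   45. ] 63.2
[444.4 263.5] [ 505.1 -209.2   45. ] 62.3
```

View pics/a5.png

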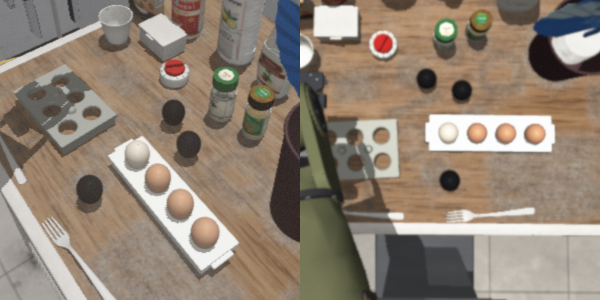

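All three brown eggs are upright in the rack, at (477,133), (506,133) and (535,133) in the top half of the picture. The cream egg and the bystanders are where they were.

```bash
python3 -c "
from cell import manip
print(manip.sign_off())"
```

```text
the job is handed in; nothing more can be done
None
```

The three brown eggs are seated upright in the three empty wells of the rack, the pale egg and the other things were left where they were, and the job was handed in at about 37 s on the robot's clock.

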